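# Load a board carrier into the slide-in test fixture and start the test

### The job

Load the board for testing: slide the blue carrier with the green circuit board flat along the table, without picking it up, between the two guide rails of the grey test fixture, and push it in against the spring contacts until the side catch has clicked into the carrier's notch. Then press the green start button all the way down, let it come up again and draw back. Leave the green screwdriver, the roll of black tape and the flux bottle where they are.

Things in the scene. Friction and masses are not known exactly. Their poses are not given: they have to be found in the camera images.
- carrier: loose blue board carrier: flat tray 104 mm long (its x), 80 mm wide (its y), about 0.3 kg, with a green circuit board clipped in it. Origin: centre of its underside. +x is its front (brass contact strip), which goes in first. Side walls 18 mm high. The side at +y has a notch, x = -20 to +12 mm, 9 mm deep, for the catch.
- push_wall (a point): middle of the carrier's flat rear face (carrier x = -52 mm), 13 mm above the table, axes as the carrier's. The rear wall is 26 mm high and 80 mm wide: the place to push the carrier in, towards its +x.
- fixture: aluminium and grey test fixture, screwed to the table. Origin: on the table in the middle of its mouth, where the straight gap begins; +x is the way in, z up. The floor between the rails is the bare table. Grey housing behind: x = 102 to 164 mm, 116 mm wide, 37 mm high, start button on top. Foot flanges, 4 mm high, reach y = +-72 mm.
- mouth (a point): same point and axes as the fixture's origin. Two rails 24 mm high, 14 mm thick, inner faces at y = -41.5 and +41.5 mm, run from x = 0 to 105 mm: the gap is 83 mm, 1.5 mm more than the carrier on each side. Flared lead-ins widen it to about 110 mm at x = -30 mm; their outer edges reach y = +-62 mm.
- seat (a point): on the fixture at x = 38 mm, on the table, axes as the fixture's: where the carrier's origin lies when home, its rear face then 14 mm outside the straight gap. For the catch to snap in, push 3 to 4 mm farther (rubber end stops come 5 mm farther); once released, the spring pins push the carrier back against the catch.
- contacts (a point): row of brass spring pins across the fixture, at fixture x = 84 mm, 10 mm above the table; the carrier's front pushes them back: 3 N at first touch, about 8 N at the end stops, which the front meets at x = 95 mm. Pushing the carrier home takes about 8 to 12 N in all.
- catch (a joint): steel spring catch in a window of the fixture's rail at +y, near x = 24 to 50 mm, 11 to 20 mm above the table; a hinged bar with a hook. 0 rad: sprung fully into the gap, or into the carrier's notch when the carrier is home; it grows to about 0.3 rad while the carrier's side pushes it out of the way (about 3 N).
- start_button (a joint): travel of the green start button, 0 m up, 0.006 m fully down; a spring, 5 N when fully down, pops it up again when released.
- start_button_top (a point): centre of the top face of the green start button, 26 mm across, pressed straight down; on the fixture's housing.
- flux_bottle: small white flux bottle with red cap and needle, 29 mm across, 95 mm high, standing loose; origin at the centre of its foot. Leave it standing where it is.
- driver_green: loose green screwdriver, 168 mm long, 21 mm thick, lying along its y; origin at its middle, on the table. Leave alone.
- tape_electrical: loose roll of black tape, 60 mm across, 19 mm high, lying flat; origin at the centre of its underside. Leave alone.
There are look-alikes about, which are no part of the job. There is more than one size of the carrier; the job needs the smaller.

How it is judged:
By the outcome, as a careful person would: the job done as asked, in the order asked, and still so for the second after the job is handed in, with the robot touching nothing.
It also fails if it takes over 72 s, if anything falls off the work surface, if the arm or the gripper's body presses on something with over 40 N, if the wrist force passes 120 N, or if a joint passes its speed limit or range.

### The arm

A 7-joint arm with a two-finger parallel gripper is mounted at the origin on the work surface; the furniture and walls round the work are solid. World frame = base frame: x ahead of the robot, y to its left, z up, the work surface at z = 0. Lengths are in m, angles in rad, forces in N, time in s.
With the tool pointing down it reaches from about 0.425 to 0.875 m from the base axis. Payload 4.7 kg.
Tool frame: the origin (TCP) lies on the mounting face of the last link; the fingertips stand 182 mm ahead of it and the grasp point (between the pads) lies 164 mm ahead of it (ctrl.finger_overhang is the distance from the TCP to the fingertips, in m); z points along the fingers, y is the line along which they close (so a half turn about z gives the same grasp; the last joint's range is limited). The gripper opens to 87 mm and grips with 3 to 60 N. Pads are 19 mm wide; open, the fingers measure 117 mm over their backs; the gripper's body (75 mm by 190 mm) begins 51 mm behind the grasp point.
Start: joints at [1.313, 0.321, -0.07, 1.45, 0.023, 1.371, -0.057], TCP at [0.174, -0.626, 0.405] pointing down, gripper open.
Joint ranges: [-2.86, 2.86], [-0.3, 2.09], [-1.38, 1.24], [0.06, 2.45], [-1.56, 4.7], [0.09, 2.05], [-2.69, 2.69]. Speed limits (rad/s): [2.57, 2.57, 3.14, 3.14, 3.14, 3.14, 3.14].

### API

Orientations are given as a rotation vector (axis times angle).
In Python, from bench import ctrl gives the robot as it stands.
- The arm moves only by the shell command python3 -m jog 'ROWS' [FORCE]. ROWS is a JSON object of lists of equal length, an entry for each row: "translation": the shift along the tool's x, y, z as a fraction of full scale, a list of three; "yaw": the turn about the tool's z as a fraction of full scale; "jaw": the closure, from 0 (fully open) to 1 (shut). In form: {"translation": [[dx, dy, dz], ...], "yaw": [yaw, ...], "jaw": [jaw, ...]}. A call has 1 to 8 rows; each row is the pose to reach, as a shift and turn from the pose commanded when the call began, along the tool's axes at that moment, turning the shorter way round; what a row does not reach only later rows make up. Full scale, the value 1, is 0.2 m for a shift and 180 degrees for a turn. A row lasts 1/8 s, in which the tool goes at most 62.5 mm and 10.7 degrees, less where a joint would pass 70% of its speed; a pose out of reach is approached as far as the arm can. A call with a number of a shift or a turn outside -1 to 1 is refused whole. A call with a gripper value outside its range is refused whole. The fingers move at their own pace and stop on an object; FORCE is the grip in N (left out, the last holds). Time passes only in rows, so rows that repeat a pose let the fingers close. It gives the time, the measured TCP pose, the force, the opening and the grip force at its end, in the units of the state.
- ctrl.get_state(): the state, without advancing time (a new reading comes with each control period).
- ctrl.get_image(name): name is "scene" or "side" or "wrist"; returns a dict with "pixels" (420x560x3 uint8, blue, green, red), "fx", "fy", "cx", "cy" (pixels), "R" (3x3) and "t" (3): a world point X has camera coordinates R X + t; the wrist camera has in their place "mount" (4x4, takes a point from camera to tool coordinates, whose origin is the TCP and whose axes are the flange's). Camera axes: x right, y down, z forward; pixel columns grow to the right and rows downward; lengths in m; the calibration is good to about 2 mm. A picture is of the moment at which its call begins: read the wrist's pose just before it. There is no depth.
- ctrl.close_job(): hands the job in; it is judged then, once.
Trained networks look in a picture, given as the dict that the camera call returned (one of the last four; its "shot" number tells which), for a name from the list of things; names that differ only in an ending like _2 or _b are one class to them, and where a whole thing is asked for, a point or a joint stands for the part that bears it (a point fixed in the world has none). Each returns a list of dicts, best first, with "p" (0 to 1); they miss things now and then, are a little off and sometimes report something else, mostly with a low value. They report only what shows in the picture. A call takes as long as a camera call. They do not tell look-alikes from the thing itself.
- ctrl.silhouettes(label, picture): "region" (420x560 bool, what is visible of it) and "at" ([column, row] in pixels, amid what is visible of it).
The state is a dict: "time": time; "joint_positions": joint angles; "qd": joint speeds; "joint_torque": joint torques, N m; "position": TCP position; "tool_rot": TCP orientation; "ft_force": force on the tool from outside, world axes, zero at the start; "torque": the same for the moment, N m; "grip_width": opening from 0.0 (shut) to 1.0 (fully open); "grip_force": force on a finger pad.
Only numpy, scipy, OpenCV 4.12 (cv2) and the standard library are available. Lean on these libraries where they do the work, as an engineer would, in place of code of your own. Each camera call takes 0.05 s, during which the arm holds its last target. There are 200 camera calls.

## Working session

There is one attempt and no reset: what is moved stays moved. The work goes in short steps, Python scripts to look and compute and a shell command to move; the robot and the scene stay as the last step left them, time stands still between calls to the robot, and variables do not carry over. Pictures are saved under pics/ and viewed, at most 10 in all, crops included, and the job is handed in when it is done.

```bash
mkdir -p pics; ls; cat > h.py <<'E'
import numpy as np, cv2
from bench import ctrl
from scipy.spatial.transform import Rotation as Ro
def ext(im, st=None):
    if 'R' in im: return np.array(im['R']), np.array(im['t'])
    M=np.array(im['mount']); Rw=Ro.from_rotvec(st['tool_rot']).as_matrix()
    Rc=Rw@M[:3,:3]; c=Rw@M[:3,3]+np.array(st['position'])
    return Rc.T, -Rc.T@c
def back(im,px,z,st=None):
    R,t=ext(im,st); c=-R.T@t
    d=R.T@np.array([(px[0]-im['cx'])/im['fx'],(px[1]-im['cy'])/im['fy'],1])
    return c+d*(z-c[2])/d[2]
def proj(im,X,st=None):
    R,t=ext(im,st); p=R@np.array(X)+t
    return np.array([im['fx']*p[0]/p[2]+im['cx'],im['fy']*p[1]/p[2]+im['cy']])
E
python3 - <<'E'
from h import *
st=ctrl.get_state(); print(st['position'],st['tool_rot'],st['ft_force'],st['time'])
for n in ['scene','side']:
    im=ctrl.get_image(n); cv2.imwrite(f'pics/{n}0.png',im['pixels'])
    R,t=ext(im); print(n,-R.T@t, R[2])
    for l in ['carrier','fixture','start_button','flux_bottle','driver_green','tape_electrical']:
        for r in ctrl.silhouettes(l,im)[:3]: print(l,round(r['p'],2),r['at'],r['region'].sum(),back(im,r['at'],0.01).round(3))
E
```

```text
pics
[ 0.1744023  -0.62595963  0.40368267] [-3.11080880e+00 -4.25438884e-01  5.98680686e-04] [-0.18085101  0.13735408  0.54727047] 0.0
scene [1.11579216 0.92550245 0.6023228 ] [-0.44346514 -0.80113594 -0.40189536]
carrier 0.81 [365.2, 228.0] 1503 [ 0.347 -0.037  0.01 ]
fixture 0.67 [302.7, 261.4] 2096 [0.577 0.033 0.01 ]
flux_bottle 0.93 [249.7, 256.3] 341 [ 0.672 -0.048  0.01 ]
flux_bottle 0.7 [279.4, 298.1] 316 [0.694 0.138 0.01 ]
driver_green 0.71 [280.1, 299.2] 292 [0.695 0.143 0.01 ]
tape_electrical 0.75 [225.6, 240.3] 363 [ 0.689 -0.15   0.01 ]
tape_electrical 0.72 [278.9, 298.5] 319 [0.696 0.139 0.01 ]
side [0.18982066 1.12624998 0.62547334] [ 0.24697206 -0.87546843 -0.41540321]
carrier 0.89 [309.5, 180.0] 576 [ 0.524 -0.324  0.01 ]
carrier 0.74 [354.6, 227.6] 1762 [ 0.344 -0.046  0.01 ]
carrier 0.46 [256.8, 230.6] 1815 [0.578 0.028 0.01 ]
fixture 0.92 [255.2, 231.8] 1859 [0.58  0.035 0.01 ]
start_button 0.54 [240.2, 219.7] 78 [ 0.639 -0.02   0.01 ]
flux_bottle 0.61 [223.7, 212.8] 253 [ 0.696 -0.048  0.01 ]
driver_green 0.7 [189.3, 254.1] 73 [0.693 0.174 0.01 ]
driver_green 0.37 [260.3, 231.2] 1853 [0.568 0.029 0.01 ]
tape_electrical 0.64 [241.4, 196.4] 253 [ 0.686 -0.16   0.01 ]
```

View pics/scene0.png

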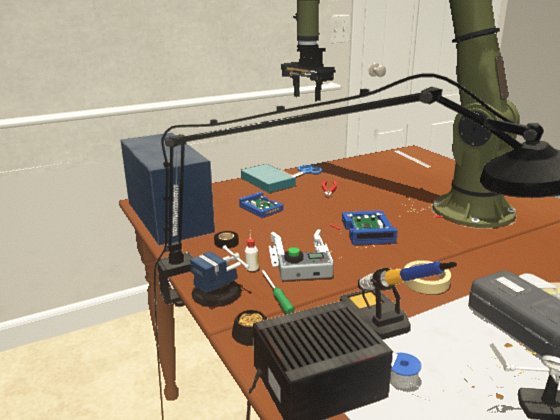

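View pics/side0.png

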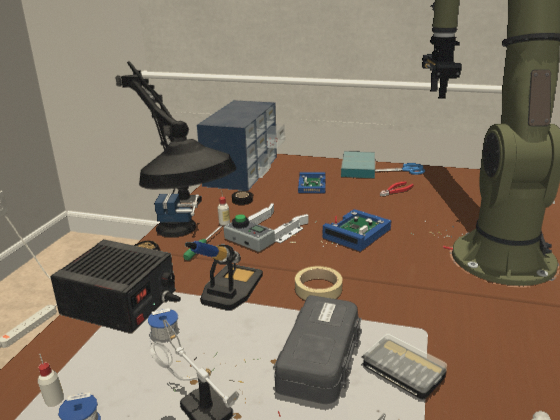

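Carriers: the small one is at scene (261,205) / side (312,182). The large one is at scene (368,227) / side (357,228), and is the look-alike. The fixture is at scene (305,262), with rails pointing away from the camera. The flux bottle to leave is at scene (251,256), and another stands at side (48,385). The green screwdriver is at scene (280,293) and the black tape at scene (226,239). Next I check the choice in a crop and locate the lamp.

```bash
python3 - <<'E'
from h import *
s=ctrl.get_image('scene'); d=ctrl.get_image('side')
def P(im): 
    K=np.array([[im['fx'],0,im['cx']],[0,im['fy'],im['cy']],[0,0,1]]); R,t=ext(im); return K@np.c_[R,t]
def tri(a,b):
    X=cv2.triangulatePoints(P(s),P(d),np.float64(a).reshape(2,1),np.float64(b).reshape(2,1))[:,0];X=X[:3]/X[3]
    return X.round(3), proj(s,X).round(), proj(d,X).round()
print('head',tri((520,165),(185,160))); print('small',tri((261,205),(312,182))); print('large',tri((368,227),(357,228)))
print('button',tri((293,252),(240,220)))
for a in [(430,95),(175,140)]:
  for b in [(122,80),(178,128),(165,100)]: print('arm',a,b,tri(a,b))
for im,n in((s,'s'),(d,'d')):
  for r in ctrl.silhouettes('carrier',im):
    c,sz,an=cv2.minAreaRect(np.argwhere(r['region'])[:,::-1].astype(np.float32))
    q=np.array([back(im,p,0.018) for p in cv2.boxPoints((c,sz,an))])
    print(n,r['at'],r['p'],np.linalg.norm(np.diff(q,axis=0),axis=1).round(3))
A=cv2.resize(s['pixels'][180:280,215:405],None,fx=4,fy=4,interpolation=cv2.INTER_CUBIC)
cv2.imwrite('pics/crop.png',A)
w=ctrl.get_image('wrist');print(np.array(w['mount']).round(3),w['fx'],w['cx'],w['cy'])
E
```

```text
head (array([0.515, 0.495, 0.371]), array([520., 165.]), array([185., 160.]))
small (array([ 0.513, -0.307,  0.01 ]), array([261., 204.]), array([312., 182.]))
large (array([ 0.337, -0.039,  0.012]), array([368., 226.]), array([357., 229.]))
button (array([0.612, 0.05 , 0.049]), array([293., 253.]), array([240., 219.]))
arm (430, 95) (122, 80) (array([0.635, 0.436, 0.466]), array([430.,  95.]), array([122.,  80.]))
arm (430, 95) (178, 128) (array([0.573, 0.387, 0.417]), array([435., 119.]), array([178., 106.]))
arm (430, 95) (165, 100) (array([0.589, 0.393, 0.441]), array([431., 104.]), array([165.,  92.]))
arm (175, 140) (122, 80) (array([0.864, 0.087, 0.369]), array([174., 130.]), array([121.,  87.]))
arm (175, 140) (178, 128) (array([ 0.814, -0.074,  0.267]), array([178., 157.]), array([178., 114.]))
arm (175, 140) (165, 100) (array([ 0.827, -0.039,  0.313]), array([175., 141.]), array([165.,  99.]))
s [260.0, 204.7] 0.97 [0.147 0.194 0.125]
s [367.6, 229.4] 0.92 [0.15  0.197 0.132]
d [312.4, 178.7] 0.9 [0.085 0.164 0.077]
d [355.8, 227.8] 0.88 [0.218 0.19  0.194]
[[ 0.001 -0.962 -0.273  0.074]
 [ 1.     0.001 -0.001  0.   ]
 [ 0.001 -0.273  0.962  0.02 ]
 [ 0.     0.     0.     1.   ]] 342.788230695733 276.23919369961465 207.3422450471479
```

View pics/crop.png

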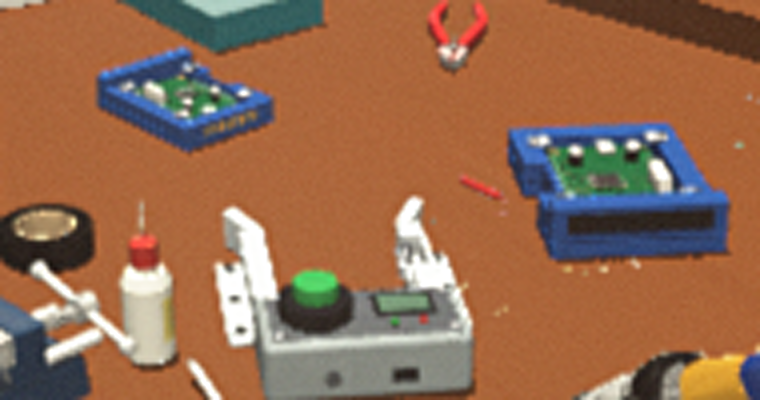

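Crop: the small carrier is at crop (185,100), with its brass strip facing right and the tall wall on its far left. The large one is at crop (620,190) with a black strip. The small one is the right choice. I move the wrist camera to between carrier and fixture.

```bash
R='{"translation":[[0.21,-0.16,0],[0.42,-0.32,0],[0.63,-0.48,0],[0.83,-0.63,0],[0.83,-0.63,0],[0.83,-0.63,0]],"yaw":[0,0,0,0,0,0],"jaw":[0,0,0,0,0,0]}'; :
python3 -m jog '{"translation":[[0.21,-0.16,0],[0.42,-0.32,0],[0.63,-0.48,0],[0.83,-0.63,0],[0.83,-0.63,0],[0.83,-0.63,0]],"yaw":[0,0,0,0,0,0],"jaw":[0,0,0,0,0,0]}'
python3 -m jog '{"translation":[[0.21,-0.16,0],[0.42,-0.32,0],[0.63,-0.48,0],[0.83,-0.63,0],[0.83,-0.63,0],[0.83,-0.63,0]],"yaw":[0,0,0,0,0,0],"jaw":[0,0,0,0,0,0]}'
python3 -m jog '{"translation":[[0.21,-0.16,0],[0.42,-0.32,0],[0.63,-0.48,0],[0.83,-0.63,0],[0.83,-0.63,0],[0.83,-0.63,0],[0.83,-0.63,0]],"yaw":[0,0,0,0,0,0,0],"jaw":[0,0,0,0,0,0,0]}'
python3 - <<'E'
from h import *
st=ctrl.get_state(); w=ctrl.get_image('wrist'); cv2.imwrite('pics/w1.png',w['pixels'])
print(st['position'],st['tool_rot'],st['joint_positions'])
for l in ['carrier','fixture','start_button','flux_bottle']:
    for r in ctrl.silhouettes(l,w)[:2]: print(l,round(r['p'],2),r['at'],back(w,r['at'],0.01,st).round(3))
E
```

```text
time: 1.7
position: [0.3001, -0.4606, 0.405]
tool_rot: [3.112, 0.425, -0.001]
ft_force: [-0.0, -0.6, -0.6]
grip_width: 1.001
grip_force: 0.0
time: 2.45
position: [0.4257, -0.2962, 0.4046]
tool_rot: [3.113, 0.421, -0.001]
ft_force: [0.7, -0.7, -0.5]
grip_width: 1.001
grip_force: 0.0
time: 3.32
position: [0.5519, -0.1311, 0.4045]
tool_rot: [3.113, 0.418, -0.001]
ft_force: [-0.9, -0.5, -0.0]
grip_width: 0.999
grip_force: 0.0
[ 0.55192757 -0.13114777  0.40450918] [ 3.11268566e+00  4.18429734e-01 -1.36435903e-03] [ 0.664438    0.18235378 -0.53830664  1.64597143  0.09678079  1.3402474
 -1.19231989]
carrier 0.97 [422.0, 239.8] [ 0.528 -0.314  0.01 ]
carrier 0.67 [189.9, 334.2] [ 0.33  -0.079  0.01 ]
fixture 0.69 [129.1, 110.1] [0.582 0.037 0.01 ]
start_button 0.9 [101.6, 72.5] [0.611 0.07  0.01 ]
flux_bottle 0.87 [195.3, 16.9] [ 0.687 -0.012  0.01 ]
```

View pics/w1.png

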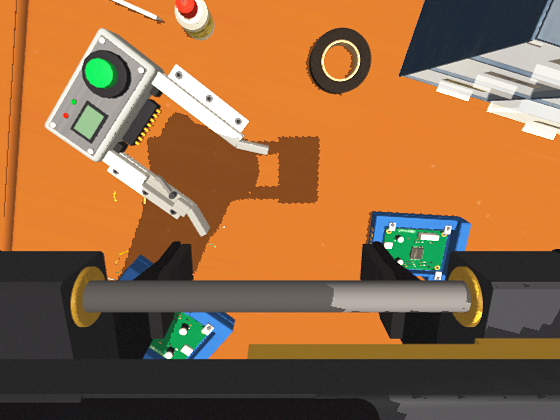

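Wrist view: fixture housing at (105,95), catch rail (+y) at (150,185), plain rail at (205,100), mouth opening lower-right around (230,190). The carrier at (420,240) is partly hidden by the finger. I move so the carrier shows clear, then zoom on both.

```bash

python3 -m jog '{"translation":[[-0.2,0.26,0],[-0.4,0.53,0],[-0.62,0.8,0],[-0.74,0.84,0],[-0.74,0.84,0],[-0.74,0.84,0]],"yaw":[0,0,0,0,0,0],"jaw":[0.5,1,1,1,1,1]}'
python3 - <<'E'
from h import *
import pickle
st=ctrl.get_state(); w=ctrl.get_image('wrist'); cv2.imwrite('pics/w2full.png',w['pixels'])
print(st['position'],st['tool_rot'])
pickle.dump((st,w),open('w2.pkl','wb'))
a=None
for r in ctrl.silhouettes('carrier',w)[:2]:
    print(round(r['p'],2),r['at'],back(w,r['at'],0.01,st).round(3))
    a=a or r['at']
f=cv2.imread('pics/w1.png')[20:250,40:290]
c0,r0=int(a[0])-80,int(a[1])-90; c0=max(c0,0); r0=max(r0,0)
g=w['pixels'][r0:r0+180,c0:c0+160]
cv2.imwrite('pics/crop2.png',cv2.resize(f,None,fx=2.5,fy=2.5,interpolation=cv2.INTER_CUBIC))
cv2.imwrite('pics/crop3.png',cv2.resize(g,None,fx=3,fy=3,interpolation=cv2.INTER_CUBIC)); print(c0,r0)
E
```

```text
time: 4.32
position: [0.4557, -0.3292, 0.4049]
tool_rot: [-3.112, -0.427, -0.001]
ft_force: [-0.1, 0.8, 0.7]
grip_width: 0.403
grip_force: 0.0
[ 0.45566168 -0.32920548  0.40490396] [-3.11220584e+00 -4.26526402e-01 -1.12052647e-03]
0.56 [273.6, 120.8] [ 0.516 -0.309  0.01 ]
193 30
```

View pics/crop2.png

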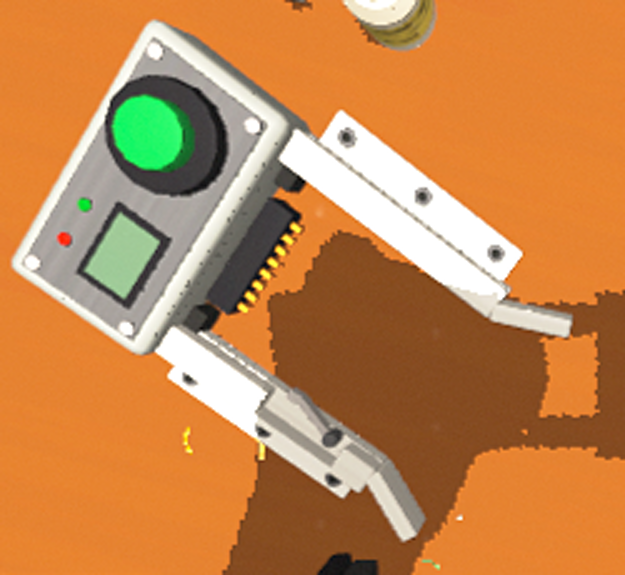

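View pics/crop3.png

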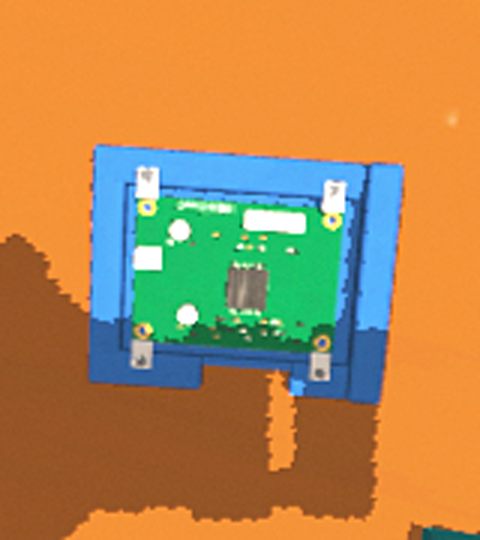

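Fixture crop: housing corners (152,22), (13,265), (145,353), with flare tips at (568,335) and (423,522). Carrier crop: front edge (96,146)-(90,382), rear edge (404,165)-(380,403), notch at the bottom. I fit both poses.

```bash
cat > fit.py <<'E'
from h import *
import pickle
from scipy.optimize import least_squares
st2,w2=pickle.load(open('w2.pkl','rb'))
st1=dict(st2); st1['position']=[0.55192757,-0.13114777,0.40450918]; st1['tool_rot']=[3.11268566,.418429734,-.00136435903]
def T(q,p): c,s=np.cos(q[2]),np.sin(q[2]); return [q[0]+c*p[0]-s*p[1],q[1]+s*p[0]+c*p[1],p[2]]
def fit(st,obs,q0):
    f=lambda q:np.concatenate([proj(w2,T(q,np.array(m)/1000),st)-px for m,px in obs])
    r=least_squares(f,q0,loss='soft_l1'); return r.x,f(r.x).reshape(-1,2).round(1)
C=lambda c,r:np.array([c/3+193,r/3+30]); F=lambda c,r:np.array([c/2.5+40,r/2.5+20])
car=[((52,-40,18),C(96,146)),((52,40,18),C(90,382)),((-52,-40,26),C(404,165)),((-52,40,26),C(380,403))]
fx=[((164,-58,37),F(152,22)),((164,58,37),F(13,265)),((102,58,37),F(140,355)),((102,-58,37),F(300,128)),
 ((-30,-55,24),F(568,335)),((-30,55,24),F(423,522)),((0,-41.5,24),F(490,318)),((0,-55.5,24),F(508,292)),((0,-72,4),F(522,252))]
E
python3 - <<'E'
from fit import *
qc,rc=fit(st2,car,[.52,-.31,1.8]); print(qc.round(4),np.degrees(qc[2]),rc.tolist())
qf,rf=fit(st1,fx,[.55,-.05,1.2]); print(qf.round(4),np.degrees(qf[2]),rf.tolist())
print('pre-mouth pts', [np.round(T(qf,[x,0,0]),3) for x in (-.1,0,.038,.133)])
w=T(qc,[-.052,0,.013]); print('push_wall',w)
E
```

```text
[ 0.5145 -0.3093  1.7798] 101.9732557054519 [[-0.8, -0.5], [-0.5, 0.4], [0.6, -0.4], [0.6, 0.8]]
[ 0.5382 -0.0661  1.1809] 67.66309073493676 [[-0.5, -5.5], [-3.6, 0.3], [0.7, 2.6], [-2.1, -3.4], [0.3, 0.4], [-1.4, 3.8], [0.7, -0.2], [1.5, -0.6], [6.6, 1.7]]
pre-mouth pts [array([ 0.5  , -0.159,  0.   ]), array([ 0.538, -0.066,  0.   ]), array([ 0.553, -0.031,  0.   ]), array([0.589, 0.057, 0.   ])]
push_wall [np.float64(0.5253188284215385), np.float64(-0.360200071332836), 0.013]
```

```bash

python3 -m jog '{"translation":[[0.04,0.06,0],[0.08,0.12,0],[0.12,0.18,0],[0.16,0.24,0],[0.2,0.3,0],[0.24,0.36,0],[0.28,0.42,0],[0.28,0.42,0]],"yaw":[-0.055,-0.11,-0.165,-0.22,-0.275,-0.33,-0.385,-0.44],"jaw":[0.5,0.5,0.5,0.5,0.5,0.5,0.5,0.5]}'
python3 -m jog '{"translation":[[0,0,0.2],[0,0,0.5],[0,0,0.8],[0,0,0.9],[0,0,0.9]],"yaw":[-0.04,-0.04,-0.04,-0.04,-0.04],"jaw":[0.5,0.5,0.5,0.5,0.5]}'
cat > rel.py <<'E'
# tool pose relative to given world target (x,y,heading,z) in jog units
from h import *
def rel(x,y,hd,z=None):
    st=ctrl.get_state(); M=Ro.from_rotvec(st['tool_rot']).as_matrix(); p=np.array(st['position'])
    h=np.degrees(np.arctan2(M[1,0],M[0,0])); d=np.array([x,y,p[2] if z is None else z])-p
    return (M.T@d/0.2).round(3), round(-(hd-h)/180,4)
def head():
    M=Ro.from_rotvec(ctrl.get_state()['tool_rot']).as_matrix(); return np.degrees(np.arctan2(M[1,0],M[0,0]))
E
python3 -c "
from fit import *; from rel import *
st=ctrl.get_state(); print(head(), np.array(st['joint_positions']).round(2),st['grip_width'],ctrl.finger_overhang)
qc=[.5145,-.3093,np.radians(102)]
x,y,_=T(qc,[-.087,0,0]); print(rel(x,y,102,.187))"
```

```text
time: 5.42
position: [0.5334, -0.3949, 0.4044]
tool_rot: [-2.118, -2.321, -0.002]
ft_force: [-0.6, 0.1, 0.5]
grip_width: 0.497
grip_force: 0.0
time: 6.05
position: [0.5323, -0.395, 0.2243]
tool_rot: [-1.975, -2.441, -0.001]
ft_force: [-0.7, -0.8, 1.1]
grip_width: 0.502
grip_force: 0.0
102.05326954849616 [ 0.99  0.54 -0.51  1.59  0.29  1.09  0.61] 0.5020232522785412 0.1822
(array([0.002, 0.002, 0.186]), np.float64(0.0003))
```

```bash

python3 -m jog '{"translation":[[0,0,0.09],[0,0,0.18],[0,0,0.18]],"yaw":[0,0,0],"jaw":[0.5,0.5,0.5]}'
python3 -m jog '{"translation":[[0.07,0,0],[0.13,0,0],[0.2,0,0],[0.27,0,0],[0.34,0,0],[0.41,0,0],[0.48,0,0],[0.555,0,0]],"yaw":[0,0,0,0,0,0,0,0],"jaw":[0.5,0.5,0.5,0.5,0.5,0.5,0.5,0.5]}'
python3 - <<'E'
from fit import *; from rel import *
st=ctrl.get_state(); print(head(),st['position'])
w=ctrl.get_image('wrist'); cv2.imwrite('pics/w3.png',w['pixels'])
# predicted rear corners if touching at 10 mm ahead of TCP
q=[*st['position'][:2],np.radians(head())]
for p in [(.010,-.04,.026),(.010,.04,.026),(.114,-.04,.018),(.114,.04,.018)]: print(proj(w,T(q,p),st).round(1))
b=w['pixels'].astype(int); m=((b[...,0]>100)&(b[...,0]>b[...,2]+40)).astype(np.uint8)
n,l,s,c=cv2.connectedComponentsWithStats(m); 
for i in np.argsort(-s[1:,4])[:3]+1: print(s[i],c[i].round())
E
```

```text
time: 6.42
position: [0.5311, -0.3955, 0.1872]
tool_rot: [-1.976, -2.439, 0.001]
ft_force: [-0.1, 0.3, 0.5]
grip_width: 0.497
grip_force: 0.0
time: 7.42
position: [0.5086, -0.2865, 0.1889]
tool_rot: [1.977, 2.44, -0.0]
ft_force: [1.4, -3.3, 1.9]
grip_width: 0.5
grip_force: 1.6
101.96474009697165 [ 0.5085716  -0.28647834  0.18893144]
[365.9 258.5]
[189.1 258.8]
[379.3   5.7]
[175.3   6. ]
[  179     5   202   251 25010] [284. 125.]
[227  53   6   7  34] [230.  56.]
[327  53   6   7  33] [329.  56.]
```

View pics/w3.png

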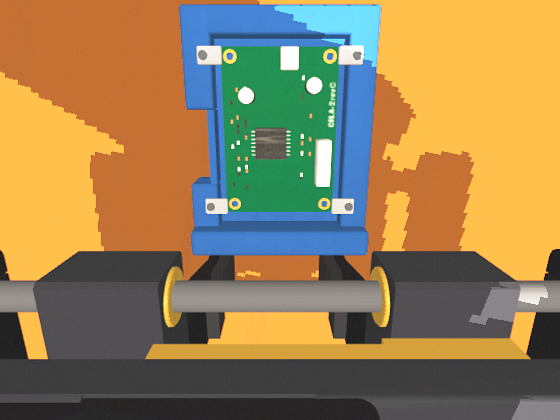

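The wrist view shows the carrier square against both fingers (rear edge row 256, cols 192–367) and about centred. Now I steer it through the arc to the fixture's heading.

```bash

python3 -m jog '{"translation":[[0.05,-0.022,0],[0.1,-0.04,0],[0.153,-0.054,0],[0.206,-0.064,0],[0.259,-0.07,0],[0.313,-0.072,0],[0.367,-0.07,0],[0.421,-0.065,0]],"yaw":[0.024,0.048,0.072,0.095,0.119,0.143,0.167,0.19],"jaw":[0.5,0.5,0.5,0.5,0.5,0.5,0.5,0.5]}'
python3 -m jog '{"translation":[[-0.1,0,0],[-0.1,0,-0.25],[-0.1,0,-0.5],[0.1,0,-0.8],[0.2,0,-0.9],[0.3,0,-0.9],[0.35,0,-0.9],[0.35,0,-0.9]],"yaw":[0,0,0,0,0,0,0,0],"jaw":[0.5,0.5,0.5,0.5,0.5,0.5,0.5,0.5]}'
python3 - <<'E'
from fit import *; from rel import *
st=ctrl.get_state(); print(head(),st['position'])
w=ctrl.get_image('wrist'); pickle.dump((st,w),open('w4.pkl','wb'))
cv2.imwrite('pics/w4.png',cv2.resize(w['pixels'][:300,60:460],None,fx=2,fy=2,interpolation=cv2.INTER_CUBIC))
E
```

```text
time: 8.48
position: [0.4776, -0.2071, 0.1883]
tool_rot: [-2.609, -1.747, 0.003]
ft_force: [-0.7, -3.7, 2.3]
grip_width: 0.5
grip_force: 1.5
time: 9.48
position: [0.5047, -0.1418, 0.3676]
tool_rot: [-2.604, -1.753, 0.002]
ft_force: [0.3, 0.0, 0.9]
grip_width: 0.495
grip_force: 0.0
67.8750623621107 [ 0.50466146 -0.14177147  0.3675752 ]
```

View pics/w4.png

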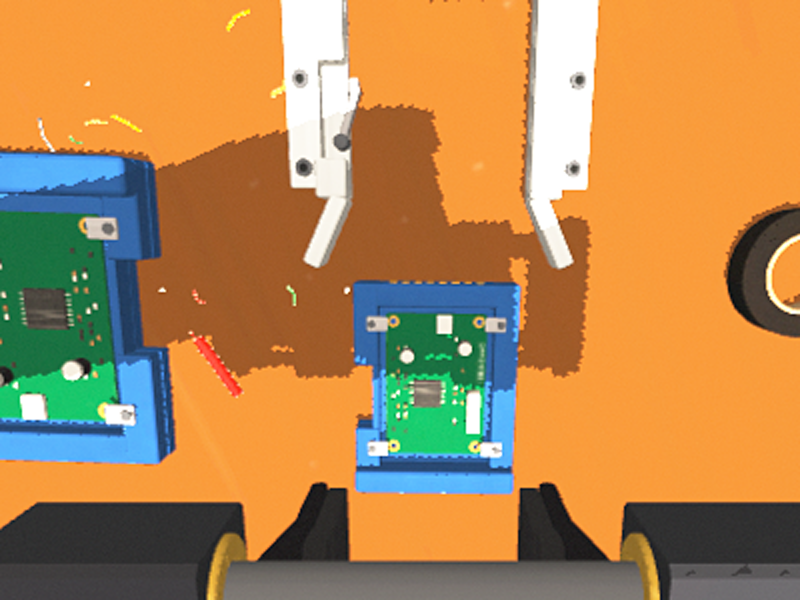

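The view shows the carrier in front of the mouth: front edge (355–520, 283), rear edge (355–513, 492). Flare tips are at (305–322,265) and (555–573,265), so the two are nearly aligned. I compute the offsets.

```bash
python3 - <<'E'
from fit import *; from rel import *
st,w=pickle.load(open('w4.pkl','rb')); G=lambda c,r:np.array([c/2+60,r/2])
car=[((52,-40,18),G(520,283)),((52,40,18),G(355,283)),((-52,-40,26),G(513,492)),((-52,40,26),G(355,492))]
fx=[((-30,62,24),G(305,262)),((-30,-62,24),G(573,262)),((0,41.5,24),G(347,190)),((0,-41.5,24),G(530,195)),((60,41.5,24),G(347,40)),((60,-41.5,24),G(533,40))]
qc,rc=fit(st,car,[.5,-.15,1.18]); print(qc,np.degrees(qc[2]),rc.tolist())
for name,px in (('tipsL',(305,262)),('tipsR',(573,262)),('bendL',(347,190)),('bendR',(530,195)),('rowL',(347,5)),('rowR',(534,5)),('flL',(282,5)),('flR',(600,5)),('flRc',(587,190)),('flLc',(293,186))):
    z=.004 if name[:2]=='fl' else .024
    X=back(w,G(*px),z,st); r=X[:2]-qc[:2]; c,s=np.cos(qc[2]),np.sin(qc[2]); print(name,X.round(4),'in carrier',(c*r[0]+s*r[1]).round(4),(-s*r[0]+c*r[1]).round(4))
E
```

```text
[ 0.50273977 -0.14749403  1.17689956] 67.43137778401274 [[0.5, -0.0], [-1.5, -0.8], [0.4, 0.9], [0.0, 0.1]]
tipsL [ 0.4698 -0.0672  0.024 ] in carrier 0.0615 0.0612
tipsR [ 0.5844 -0.1136  0.024 ] in carrier 0.0626 -0.0625
bendL [ 0.5007 -0.0456  0.024 ] in carrier 0.0933 0.041
bendR [ 0.5761 -0.0785  0.024 ] in carrier 0.0919 -0.0412
rowL [0.5308 0.0219 0.024 ] in carrier 0.1672 0.0391
rowR [ 0.6035 -0.0076  0.024 ] in carrier 0.1678 -0.0393
flL [0.5038 0.0387 0.004 ] in carrier 0.1724 0.0704
flR [ 0.6351 -0.0147  0.004 ] in carrier 0.1734 -0.0712
flRc [ 0.6047 -0.0869  0.004 ] in carrier 0.0951 -0.0709
flLc [ 0.4756 -0.0326  0.004 ] in carrier 0.0957 0.0691
```

Carrier and fixture are aligned within 1 mm and 0.5°. The mouth is 92.5 mm ahead of the carrier's centre, so home needs 130.5 mm plus about 3.5 mm. I go back behind the carrier.

```bash
python3 - <<'E'
from fit import *; from rel import *
qc=[.50274,-.14749,1.1778]
x,y,_=T(qc,[-.083,0,0]); print(rel(x,y,67.5,.188),head())
E
```

```text
(array([-0.44 ,  0.001,  0.898]), np.float64(0.0016)) 67.78868613905532
```

```bash

python3 -m jog '{"translation":[[-0.22,0,0],[-0.44,0,0],[-0.44,0,0.1],[-0.44,0,0.35],[-0.44,0,0.6],[-0.44,0,0.8],[-0.44,0,0.9],[-0.44,0,0.9]],"yaw":[0,0.001,0.001,0.001,0.001,0.001,0.001,0.001],"jaw":[0.5,0.5,0.5,0.5,0.5,0.5,0.5,0.5]}'
python3 -m jog '{"translation":[[0.06,0,0],[0.12,0,0],[0.18,0,0],[0.23,0,0],[0.28,0,0],[0.33,0,0],[0.38,0,0],[0.38,0,0]],"yaw":[0,0,0,0,0,0,0,0],"jaw":[0.5,0.5,0.5,0.5,0.5,0.5,0.5,0.5]}'
python3 - <<'E'
from fit import *; from rel import *
qc=[.50274,-.14749,1.1778]
print(head(),ctrl.get_state()['ft_force'])
for d in (.060,.071,.073): x,y,_=T(qc,[d,0,0]); print(d,rel(x,y,67.5,.188))
E
```

```text
time: 10.52
position: [0.4701, -0.2246, 0.1865]
tool_rot: [-2.608, -1.743, 0.004]
ft_force: [0.1, -0.6, 0.8]
grip_width: 0.496
grip_force: 0.0
time: 11.52
position: [0.5011, -0.1522, 0.1886]
tool_rot: [-2.608, -1.749, -0.002]
ft_force: [-0.1, 0.6, 0.7]
grip_width: 0.503
grip_force: 0.0
67.700229301519 [-0.07139099  0.59283552  0.69450163]
0.06 (array([ 0.325, -0.   ,  0.004]), np.float64(0.0011))
0.071 (array([0.38 , 0.   , 0.004]), np.float64(0.0011))
0.073 (array([0.39 , 0.   , 0.004]), np.float64(0.0011))
```

```bash

python3 -m jog '{"translation":[[0.05,0,0],[0.1,0,0],[0.15,0,0],[0.19,0,0],[0.23,0,0],[0.27,0,0],[0.3,0,0],[0.3,0,0]],"yaw":[0.001,0.001,0.001,0.001,0.001,0.001,0.001,0.001],"jaw":[0.5,0.5,0.5,0.5,0.5,0.5,0.5,0.5]}'
python3 -m jog '{"translation":[[0.02,0,0],[0.04,0,0],[0.06,0,0],[0.08,0,0],[0.08,0,0]],"yaw":[0,0,0,0,0],"jaw":[0.5,0.5,0.5,0.5,0.5]}'
python3 - <<'E'
from fit import *; from rel import *
st=ctrl.get_state(); qc=[.50274,-.14749,1.1778]
d=np.array(st['position'])[:2]-qc[:2]; print('TCP carrier0-x',d@[np.cos(1.1778),np.sin(1.1778)],'y',d@[-np.sin(1.1778),np.cos(1.1778)],head(), 'push F',-np.array(st['ft_force'][:2])@[np.cos(1.1778),np.sin(1.1778)],st['ft_force'])
w=ctrl.get_image('wrist'); pickle.dump((st,w),open('w5.pkl','wb')); cv2.imwrite('pics/w5.png',w['pixels'])
E
```

```text
time: 12.52
position: [0.5238, -0.0972, 0.1889]
tool_rot: [-2.612, -1.745, -0.001]
ft_force: [-0.7, 0.6, 0.9]
grip_width: 0.502
grip_force: 0.0
time: 13.15
position: [0.529, -0.0862, 0.1888]
tool_rot: [2.613, 1.74, -0.007]
ft_force: [-3.2, -9.3, 3.1]
grip_width: 0.503
grip_force: 4.6
TCP carrier0-x 0.06666510268464558 y -0.0007923231898357593 67.3263304315544 push F 9.807138213254577 [-3.17773558 -9.29910957  3.08740534]
```

View pics/w5.png

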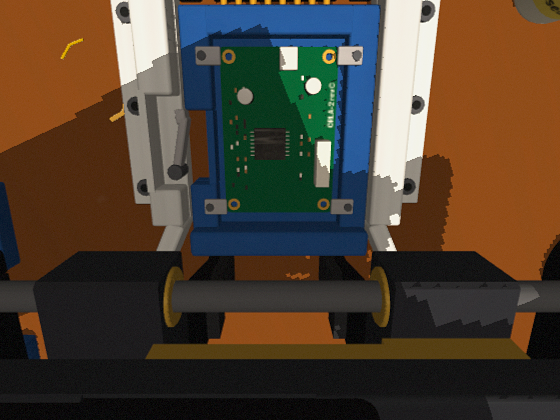

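The carrier is in the gap touching the pins (row 5). The catch bar at (180,145) is not yet in. I push further in small steps.

```bash
cat > chk.py <<'E'
from fit import *; from rel import *
st=ctrl.get_state(); qc=[.50274,-.14749,1.1778]; u=np.array([np.cos(1.1778),np.sin(1.1778)])
print('x',(np.array(st['position'])[:2]-qc[:2])@u,'F',-np.array(st['ft_force'][:2])@u)
E
python3 -m jog '{"translation":[[0.01,0,0],[0.02,0,0],[0.02,0,0]],"yaw":[0,0,0],"jaw":[0.5,0.5,0.5]}' >/dev/null; python3 chk.py
python3 -m jog '{"translation":[[0.01,0,0],[0.01,0,0]],"yaw":[0,0],"jaw":[0.5,0.5]}' >/dev/null; python3 chk.py
python3 -m jog '{"translation":[[0.01,0,0],[0.01,0,0]],"yaw":[0,0],"jaw":[0.5,0.5]}' >/dev/null; python3 chk.py
```

```text
x 0.06982289469364086 F 11.196664186224663
x 0.07132475743433812 F 12.361001370330126
x 0.07232273799522347 F 15.225466673847937
```

```bash

python3 -m jog '{"translation":[[0.01,0,0],[0.015,0,0],[0.015,0,0]],"yaw":[0,0,0],"jaw":[0.5,0.5,0.5]}' >/dev/null; python3 chk.py
python3 - <<'E'
from h import *
w=ctrl.get_image('wrist'); a=cv2.imread('pics/w5.png')[70:230,140:260]; b=w['pixels'][70:230,140:260]
cv2.imwrite('pics/catch.png',cv2.resize(np.hstack([a,b]),None,fx=3,fy=3,interpolation=cv2.INTER_CUBIC))
E
```

```text
x 0.07308443678235929 F 18.991671707412184
```

View pics/catch.png

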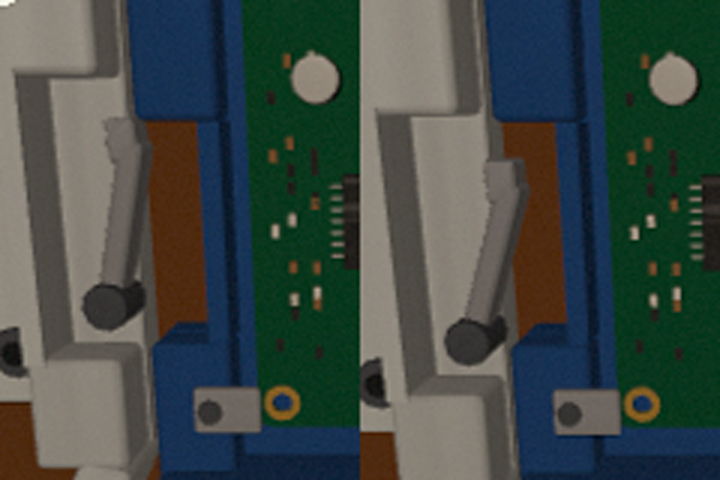

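The catch hook has swung into the notch; compare the right half at (500,190) with the left half. I retreat straight back, raise, close the fingers and look at the button.

```bash

python3 -m jog '{"translation":[[-0.05,0,0],[-0.12,0,0],[-0.2,0,0],[-0.2,0,-0.2],[-0.2,0,-0.45],[-0.1,0,-0.75],[0.1,0,-0.9],[0.3,0,-0.9]],"yaw":[0,0,0,0,0,0,0,0],"jaw":[0.5,0.5,0.5,0.5,0.5,1,1,1]}'
python3 -m jog '{"translation":[[0.05,0,0],[0.05,0,0],[0.05,0,0],[0.05,0,0]],"yaw":[0,0,0,0],"jaw":[1,1,1,1]}'
python3 - <<'E'
from fit import *; from rel import *
st=ctrl.get_state(); w=ctrl.get_image('wrist'); d=ctrl.get_image('side'); s=ctrl.get_image('scene'); cv2.imwrite('pics/w6.png',w['pixels'])
h=1.1778; Fx=T([.50274,-.14749,h],[.0925,0,0])[:2]; q=[*Fx,h]; print('mouth',Fx,head())
def P(im,s=None):
    K=np.array([[im['fx'],0,im['cx']],[0,im['fy'],im['cy']],[0,0,1]]); R,t=ext(im,s); return K@np.c_[R,t]
def green(im,reg):
    b=im['pixels'].astype(int); m=(b[...,1]>b[...,0]+70)&(b[...,1]>b[...,2]+70)&reg
    n,l,S,c=cv2.connectedComponentsWithStats(m.astype(np.uint8)); i=1+np.argmax(S[1:,4]); return c[i],S[i]
o={}
for n,im in (('w',w),('d',d),('s',s)):
    for r in ctrl.silhouettes('start_button',im)[:1]:
        k=cv2.dilate(r['region'].astype(np.uint8),np.ones((9,9)))>0
        c,S=green(im,k); o[n]=c; print(n,round(r['p'],2),r['at'],c.round(1),S)
def infx(X): r=np.array(X[:2])-Fx; c,s_=np.cos(h),np.sin(h); return (c*r[0]+s_*r[1]).round(4),(-s_*r[0]+c*r[1]).round(4)
for n,im in (('d',d),('s',s)):
    if n in o and 'w' in o:
        X=cv2.triangulatePoints(P(w,st),P(im),o['w'].reshape(2,1),o[n].reshape(2,1))[:,0]; X=X[:3]/X[3]; print(n,X.round(4),infx(X))
for z in (.045,.05,.055): X=back(w,o['w'],z,st); print(z,X.round(4),infx(X))
for l in ('flux_bottle','tape_electrical','driver_green'):
    for im in (w,s):
        for r in ctrl.silhouettes(l,im)[:2]: print(l,round(r['p'],2),r['at'],back(im,r['at'],.04,st).round(3))
# carrier rear / blue extents along fixture midlines
for yy in (-.03,.03):
    xs=np.arange(-.06,.10,.0005); px=[proj(w,T(q,[x,yy,.026]),st) for x in xs]
    b=[w['pixels'][int(round(p[1])),int(round(p[0]))].astype(int) if 0<=p[1]<420 and 0<=p[0]<560 else np.zeros(3,int) for p in px]
    bl=[x for x,v in zip(xs,b) if v[0]>v[2]+30]; print('blue',yy,min(bl),max(bl))
E
```

```text
time: 15.5
position: [0.5581, -0.0169, 0.3722]
tool_rot: [2.611, 1.741, 0.008]
ft_force: [1.5, 0.9, -0.4]
grip_width: 0.242
grip_force: 0.0
time: 16.0
position: [0.5606, -0.0104, 0.3683]
tool_rot: [-2.615, -1.741, 0.002]
ft_force: [-0.5, -0.5, -0.4]
grip_width: 0.003
grip_force: 0.0
mouth [np.float64(0.5381636181556938), np.float64(-0.062041668964457855)] 67.34722070079614
w 0.67 [307.3, 108.2] [307.3 109. ] [292  93  31  32 772]
d 0.65 [240.7, 218.5] [239.7 216.2] [236 215   8   4  23]
s 0.43 [293.4, 253.6] [293.3 250.2] [288 248  12   6  54]
d [0.6124 0.0494 0.0566] (np.float64(0.1314), np.float64(-0.0259))
s [0.6117 0.0498 0.056 ] (np.float64(0.1315), np.float64(-0.0251))
0.045 [0.6132 0.049  0.045 ] (np.float64(0.1313), np.float64(-0.0268))
0.05 [0.6128 0.0492 0.05  ] (np.float64(0.1313), np.float64(-0.0264))
0.055 [0.6124 0.0493 0.055 ] (np.float64(0.1313), np.float64(-0.0259))
flux_bottle 0.73 [406.1, 149.4] [ 0.682 -0.017  0.04 ]
flux_bottle 0.17 [272.8, 131.3] [0.579 0.043 0.04 ]
flux_bottle 0.56 [252.2, 257.0] [0.691 0.007 0.04 ]
tape_electrical 0.75 [442.0, 255.8] [ 0.685 -0.13   0.04 ]
tape_electrical 0.82 [221.6, 239.2] [ 0.717 -0.106  0.04 ]
driver_green 0.83 [362.6, 30.0] [0.678 0.089 0.04 ]
driver_green 0.7 [281.4, 298.4] [0.713 0.181 0.04 ]
driver_green 0.2 [297.9, 262.3] [0.615 0.077 0.04 ]
blue -0.03 -0.007499999999999951 0.09000000000000014
blue 0.03 -0.006999999999999951 0.09050000000000014
```

The front edge is at fixture x ≈ 90 mm, which is home, and the button top is at (0.6125, 0.0494, ~0.056). I turn the gripper so its body keeps clear of the bottle, then go above the button.

```bash
python3 - <<'E'
from fit import *; from rel import *
print(rel(.6125,.0494,139.5,.258))
E
```

```text
(array([0.368, 0.127, 0.554]), np.float64(-0.4005))
```

```bash

python3 -m jog '{"translation":[[0.1,0.04,0],[0.2,0.08,0],[0.37,0.127,0],[0.37,0.127,0],[0.37,0.127,0],[0.37,0.127,0],[0.37,0.127,0],[0.37,0.127,0]],"yaw":[-0.055,-0.11,-0.165,-0.22,-0.275,-0.33,-0.385,-0.4],"jaw":[1,1,1,1,1,1,1,1]}' >/dev/null
python3 -m jog '{"translation":[[0,0,0.15],[0,0,0.3],[0,0,0.45],[0,0,0.53],[0,0,0.55],[0,0,0.55]],"yaw":[0,0,0,0,0,0],"jaw":[1,1,1,1,1,1]}'
python3 - <<'E'
from fit import *; from rel import *
print(rel(.6125,.0494,139.5,.238),head())
E
```

```text
time: 18.35
position: [0.6131, 0.0498, 0.2594]
tool_rot: [1.089, 2.946, 0.001]
ft_force: [0.2, -0.6, 0.4]
grip_width: 0.003
grip_force: 0.0
(array([ 0.001, -0.003,  0.107]), np.float64(-0.0005)) 139.41367611274285
```

```bash

python3 -m jog '{"translation":[[0,0,0.03],[0,0,0.06],[0,0,0.09],[0,0,0.09]],"yaw":[0,0,0,0],"jaw":[1,1,1,1]}' | egrep 'pos|ft'
python3 -m jog '{"translation":[[0,0,0.01],[0,0,0.02],[0,0,0.02]],"yaw":[0,0,0],"jaw":[1,1,1]}' | egrep 'pos|ft'
python3 -m jog '{"translation":[[0,0,0.01],[0,0,0.02],[0,0,0.02]],"yaw":[0,0,0],"jaw":[1,1,1]}' | egrep 'pos|ft'
```

```text
position: [0.6127, 0.0496, 0.2405]
ft_force: [0.0, -0.5, 3.9]
position: [0.6127, 0.0496, 0.2369]
ft_force: [-1.9, -0.4, 4.8]
position: [0.6128, 0.0499, 0.2356]
ft_force: [-7.7, -1.9, 20.6]
```

```bash

python3 -m jog '{"translation":[[0,0,0.005],[0,0,0.005]],"yaw":[0,0],"jaw":[1,1]}' | egrep 'pos|ft'
python3 -c "
from h import *
d=ctrl.get_image('side'); b=d['pixels'][205:226,228:252].astype(int); print(((b[...,1]>b[...,0]+50)&(b[...,1]>b[...,2]+50)).sum())"
python3 -m jog '{"translation":[[0,0,-0.03],[0,0,-0.06],[0,0,-0.09],[0,0,-0.12],[0,0,-0.12]],"yaw":[0,0,0,0,0],"jaw":[1,1,1,1,1]}' | egrep 'pos|ft'
python3 -m jog '{"translation":[[0,0,-0.2],[0,0,-0.4],[0,0,-0.6],[0,0,-0.6],[0,0,-0.6]],"yaw":[0,0,0,0,0],"jaw":[1,1,1,1,1]}' | egrep 'time|pos|ft'
python3 - <<'E'
from fit import *; from rel import *
d=ctrl.get_image('side'); b=d['pixels'][205:226,228:252].astype(int); print(((b[...,1]>b[...,0]+50)&(b[...,1]>b[...,2]+50)).sum())
s=ctrl.get_image('scene'); h=1.1778; q=[.53816,-.06204,h]
for l in ('flux_bottle','tape_electrical','driver_green','carrier'):
    for r in ctrl.silhouettes(l,s)[:2]: print(l,round(r['p'],2),r['at'])
for nm,im in (('side',d),('scene',s)):
  for yy in (-.03,0,.03):
    xs=np.arange(-.05,.03,.0005); b=[]
    for x in xs:
        p=proj(im,T(q,[x,yy,.026])); b.append(im['pixels'][int(round(p[1])),int(round(p[0]))].astype(int))
    bl=[x for x,v in zip(xs,b) if v[0]>v[2]+30]; print(nm,yy,'blue',(min(bl),max(bl)) if bl else None)
E
```

```text
position: [0.6128, 0.0501, 0.2355]
ft_force: [-9.2, -2.2, 26.4]
0
position: [0.6129, 0.0498, 0.2561]
ft_force: [0.0, 0.8, -0.4]
time: 21.15
position: [0.6125, 0.0495, 0.3749]
ft_force: [-1.3, -0.0, 0.3]
0
flux_bottle 0.63 [249.7, 255.2]
tape_electrical 0.9 [226.2, 239.4]
tape_electrical 0.68 [302.9, 261.1]
driver_green 0.88 [283.7, 300.6]
carrier 0.76 [304.5, 244.9]
carrier 0.61 [369.0, 227.3]
side -0.03 blue (np.float64(-0.01349999999999997), np.float64(0.005000000000000046))
side 0 blue (np.float64(-0.01249999999999997), np.float64(0.024000000000000063))
side 0.03 blue (np.float64(-0.011999999999999969), np.float64(0.023500000000000063))
scene -0.03 blue (np.float64(-0.011499999999999969), np.float64(0.026000000000000065))
scene 0 blue (np.float64(-0.01349999999999997), np.float64(0.029000000000000067))
scene 0.03 blue (np.float64(-0.009999999999999967), np.float64(0.029500000000000068))
```

The carrier stays home (rear ≈ -13 mm) and the other items have not moved. To confirm full travel, I feel for the button's rest height: the stop was at TCP z = 0.2355, so first touch should be about 0.2415.

```bash

python3 -m jog '{"translation":[[0,0,0.25],[0,0,0.5],[0,0,0.6],[0,0,0.64],[0,0,0.64],[0,0,0.64]],"yaw":[0,0,0,0,0,0],"jaw":[1,1,1,1,1,1]}' | egrep 'pos|ft'
python3 -m jog '{"translation":[[0,0,0.005],[0,0,0.005]],"yaw":[0,0],"jaw":[1,1]}' | egrep 'pos|ft'
python3 -m jog '{"translation":[[0,0,0.005],[0,0,0.005]],"yaw":[0,0],"jaw":[1,1]}' | egrep 'pos|ft'
python3 -m jog '{"translation":[[0,0,0.005],[0,0,0.005]],"yaw":[0,0],"jaw":[1,1]}' | egrep 'pos|ft'
python3 -m jog '{"translation":[[0,0,0.005],[0,0,0.005]],"yaw":[0,0],"jaw":[1,1]}' | egrep 'pos|ft'
python3 -m jog '{"translation":[[0,0,0.005],[0,0,0.005]],"yaw":[0,0],"jaw":[1,1]}' | egrep 'pos|ft'
python3 -m jog '{"translation":[[0,0,0.005],[0,0,0.005]],"yaw":[0,0],"jaw":[1,1]}' | egrep 'pos|ft'
```

```text
position: [0.6135, 0.05, 0.2495]
ft_force: [0.1, 0.3, 0.2]
position: [0.6129, 0.0496, 0.2473]
ft_force: [0.9, 0.5, 0.1]
position: [0.6126, 0.0496, 0.2457]
ft_force: [0.6, -0.6, 0.8]
position: [0.6126, 0.0497, 0.2446]
ft_force: [0.0, 0.7, -0.1]
position: [0.6126, 0.0497, 0.2436]
ft_force: [0.5, -0.1, 0.1]
position: [0.6127, 0.0497, 0.2426]
ft_force: [-0.0, -0.3, -0.6]
position: [0.6128, 0.0497, 0.2419]
ft_force: [-0.0, -0.1, 1.8]
```

First touch is at 0.242, so the earlier press covered the full 6 mm. I draw back and hand in.

```bash

python3 -m jog '{"translation":[[0,0,-0.1],[0,0,-0.3],[0,0,-0.6],[0,0,-0.8],[0,0,-0.8],[0,0,-0.8],[0,0,-0.8]],"yaw":[0,0,0,0,0,0,0],"jaw":[1,1,1,1,1,1,1]}' | egrep 'time|pos|ft'
python3 -c "
from bench import ctrl
print(ctrl.close_job())"
```

```text
time: 24.58
position: [0.6123, 0.0494, 0.4005]
ft_force: [0.0, -0.8, -0.4]
the job is handed in; nothing more can be done
None
```

The job is handed in, at 24.6 s of the 72 s allowed: the small carrier is home with the catch in its notch, and the start button was pressed through its full 6 mm and released. I touched it lightly once more, under 1 mm, to check the travel. In the last picture the screwdriver, tape and flux bottle had not moved; I got no verdict back.

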